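# Make up two pipe-fitting kits

### The job

Make up the two kits from the brass fittings on the bench: in the long tray, the elbow lying flat in the large pocket and the tall hex nipple standing up in the small pocket; in the nearly square tray, the ball valve, lever up, in the wide pocket and the short hex cap standing, closed end up, in the narrow pocket. Each fitting must sit flat on the floor of its pocket, clear of the walls' tops. The tee belongs to neither kit: leave it where it lies.

Things in the scene. Friction and masses are not known exactly. Their poses are not given: they have to be found in the camera images.
- elbow: Bare brass, free to move. 90-degree pipe elbow lying flat, 69 x 69 mm in plan, 34 mm high. Origin on its underside, z up. Two 28 mm thick arms meet at a 34 mm ball centred at x = y = -17 mm: one runs along +x to x = 35 (at y = -17), the other along +y to y = 35 (at x = -17), axes 17 mm up, each ending in a 34 mm rim 10 mm long. Plain to grip at x = 0 to 25 mm. 180 g.
- nipple: Bare brass, free to move. Tall hex nipple standing on end, 64 mm high: round barrel 32 mm in diameter, dark bore in its top, and a hexagonal collar 40 mm across flats (46 mm over corners) from 25 to 39 mm height. Origin: centre of its underside, z up; collar flats face +-x. 160 g.
- cap: Bare brass, free to move. Short hexagonal end cap, closed flat top without a bore, standing closed end up: 38 mm across flats, 44 mm over corners, 36 mm high. Origin: centre of its underside, z up; flats face +-x and every 60 degrees from there. 150 g.
- valve: Bare brass, free to move. Ball valve lying level, lever on top: 80 mm long along x, 34 mm high; block-shaped middle (x = -21 to 21 mm) 34 mm wide, hexagonal ends 39 mm wide. Steel lever 50 mm along x, 12 mm wide, on a stem at 47 to 57 mm height. Origin: centre of its underside, z up. 250 g.
- tee: Bare brass, free to move. Pipe tee lying flat, in neither kit: 80 mm run along x, branch to +y, 34 mm high; run axis at y = -10 mm, branch end at y = 32 mm. Origin on its underside, z up. 200 g.
- long_tray: Long grey tray, 110 (x) by 220 mm (y), fixed to the bench: floor 3 mm thick, walls and one divider 4 mm thick, tops at 12 mm. Origin: centre of its underside, z up. Divider along x at y = 22 mm. Large pocket: centre x = 0, y = -43 mm, 102 (x) x 126 mm (y) inside. Small pocket: centre x = 0, y = 65 mm, 102 (x) x 82 mm (y) inside.
- square_tray: Nearly square grey tray, 150 (x) by 160 mm (y), fixed to the bench: floor 3 mm thick, walls and one divider 4 mm thick, tops at 12 mm. Origin: centre of its underside, z up. Divider along x at y = 14 mm. Wide pocket: centre x = 0, y = -32 mm, 142 (x) x 88 mm (y) inside. Narrow pocket: centre x = 0, y = 46 mm, 142 (x) x 60 mm (y) inside.
Not all that is in view belongs to the job. Leave any purple look-alike of the nipple alone. Leave any green look-alike of the elbow alone.

How it is judged (in metres and radians):
At the end, for the whole second after the job is handed in: Elbow in the long tray's large pocket, nipple in its small one, valve in the square tray's wide pocket, cap in its narrow one: each inside the walls, underside within 2.5 mm of the floor, within 0.1 rad of level or upright, at rest; the tee within 20 mm of where it lay (x of elbow in the frame of long_tray between -0.028 and 0.028 m and y of elbow in the frame of long_tray between -0.082 and -0.004 m and z of elbow in the frame of long_tray between 0 and 0.0055 m and angle between each of elbow, nipple, valve, cap's own z axis and vertical below 0.1 rad and linear speed of each of elbow, nipple, valve, cap below 0.01 m/s and angular speed of each of elbow, nipple, valve, cap below 0.1 rad/s and x of nipple in the frame of long_tray between -0.033 and 0.033 m and y of nipple in the frame of long_tray between 0.042 and 0.088 m and z of nipple in the frame of long_tray between 0 and 0.0055 m and x of valve in the frame of square_tray between -0.037 and 0.037 m and y of valve in the frame of square_tray between -0.062 and -0.002 m and z of valve in the frame of square_tray between 0 and 0.0055 m and x of cap in the frame of square_tray between -0.053 and 0.053 m and y of cap in the frame of square_tray between 0.034 and 0.058 m and z of cap in the frame of square_tray between 0 and 0.0055 m and distance of tee from where it was at the start of the episode below 0.02 m); the robot touches nothing.
It fails at once if the tee, which is not wanted, is moved more than 20 mm (distance of tee from where it was at the start of the episode above 0.02 m).
It also fails if it takes over 115 s, if anything falls off the work surface, if the arm or the gripper's body presses on something with over 40 N, if the wrist force passes 120 N, or if a joint passes its speed limit or range.

### The arm

A 6-joint arm with a two-finger parallel gripper is mounted at the origin on the work surface. World frame = base frame: x ahead of the robot, y to its left, z up, the work surface at z = 0. Lengths are in m, angles in degrees, forces in N, time in s.
With the tool pointing down it reaches from about 0.275 to 0.85 m from the base axis. Payload 5.2 kg.
Tool frame: the origin (TCP) lies at the very end of the fingers, on their centre line; the grasp point (between the pads) lies 19 mm behind it; z points along the fingers, y is the line along which they close (so a half turn about z gives the same grasp; the last joint's range is limited). The gripper opens to 85 mm and grips with 20 to 120 N. Pads are 22 mm wide; open, the fingers measure 114 mm over their backs; the gripper's body (76 mm by 85 mm) begins 54 mm behind the grasp point. The pads swing forward as they close: fully open they stand 13 mm farther back than shut.
Start: joints at [62.75, 14.817, 87.949, -0, 77.235, -11.62], TCP at [0.148, 0.53, 0.231] pointing down, gripper open.
Joint ranges: [-179.93, 179.93], [-52.35, 119.4], [10.71, 147.94], [-69.91, 249.91], [12.55, 155.21], [-178.61, 178.61]. Speed limits (degrees/s): [147.25, 147.25, 180, 180, 180, 180].

### API

Orientations are given as a 3x3 rotation matrix whose columns are the frame's x, y, z axes.
In Python, from station import arm, read_camera, camera_model gives the robot as it stands.
- The arm moves only by the tool drive_tool, never from a script. Its argument "increments" is a list of rows, each a list of 7 numbers: the finger opening in cm, from 0 to 8.54, then the shift along the tool's x, y, z in cm, then the turn, a rotation vector about the tool's x, y, z in rad. A call has 1 to 20 rows; each row shifts and turns the commanded pose from where the row before left it, along the tool's axes as they then stand; what a row does not reach is not made up. A row lasts 1/12 s, in which the tool goes at most 41.7 mm and 7.16 degrees, less where a joint would pass 70% of its speed; a pose out of reach is approached as far as the arm can. A call is refused whole if a number of a shift passes 4.17 or a number of a turn 0.125, either way. A call with a gripper value outside its range is refused whole. The fingers move at their own pace and stop on an object; "squeeze" is the grip in N (left out, the last holds). Time passes only in rows, so rows that do not move let the fingers close. It gives the time, the measured TCP pose, the force, the opening and the grip force at its end, in the units of the state.
- arm.get_state(): the state, without advancing time (a new reading comes with each control period).
- read_camera(name): name is "side" or "top" or "wrist"; returns the picture (480x640x3 uint8, red, green, blue); there is no depth.
- camera_model(name): a dict with "K" (3x3 intrinsics, pixels), "distortion" ([k1, k2, p1, p2, k3] as OpenCV has them; the pictures are not rectified), "world_from_camera" (4x4, takes a point from camera to world coordinates); the wrist camera has in their place "T_tool_cam" (4x4, takes a point from camera to tool coordinates, whose origin is the TCP and whose axes are the flange's). Camera axes: x right, y down, z forward; pixel columns grow to the right and rows downward; lengths in m; the calibration is good to about 2 mm. A picture is of the moment at which its call begins: read the wrist's pose just before it. camera_model takes no time and is no camera call.
- arm.finish_job(): hands the job in; it is judged then, once.
The state is a dict: "time_s": time; "joints": joint angles; "dq": joint speeds; "effort": joint torques, N m; "position": TCP position; "eef_rot": TCP orientation; "ft_force": force on the tool from outside, world axes, zero at the start; "moment": the same for the moment, N m; "grip_width": opening from 0.0 (shut) to 1.0 (fully open); "finger_force": force on a finger pad.
Only numpy, scipy, OpenCV 4.12 (cv2) and the standard library are available. Lean on these libraries where they do the work, as an engineer would, in place of code of your own. Each camera call takes 0.05 s, during which the arm holds its last target. There are 200 camera calls.

## Working session

There is one attempt and no reset: what is moved stays moved. The work goes in short steps, Python scripts to look and compute and a tool call to move; the robot and the scene stay as the last step left them, time stands still between calls to the robot, and variables do not carry over. Pictures are saved under pics/ and viewed, at most 14 in all, crops included, and the job is handed in when it is done.

Besides the shell and the picture viewer there is one more tool, called after "Call:" by a JSON object that holds its "method" and its "body". drive_tool: Moves the arm, as the interface text tells. Its arguments: {"type":"object","properties":{"increments":{"type":"array","items":{"type":"array","items":{"type":"number"}}},"squeeze":{"type":"number"}},"required":["increments"]}

```bash
mkdir -p pics; ls; python3 - <<'E'
from station import arm, read_camera, camera_model
import cv2, numpy as np
np.set_printoptions(precision=4,suppress=True)
for n in ["top","side","wrist"]:
    im=read_camera(n); cv2.imwrite(f"pics/{n}0.png",im[:,:,::-1]); 
    m=camera_model(n); print(n,{k:np.array(v) for k,v in m.items()})
s=arm.get_state(); print(s["time_s"],s["position"],s["eef_rot"],s["grip_width"])
E
```

```text
pics
top {'K': array([[519.156 ,   0.    , 322.752 ],
       [  0.    , 519.156 , 249.7177],
       [  0.    ,   0.    ,   1.    ]]), 'distortion': array([0.0376, 0.    , 0.    , 0.    , 0.    ]), 'world_from_camera': array([[ 0.0184, -0.9939,  0.109 ,  0.4167],
       [-0.9995, -0.0212, -0.0249, -0.0059],
       [ 0.0271, -0.1084, -0.9937,  1.0513],
       [ 0.    ,  0.    ,  0.    ,  1.    ]])}
side {'K': array([[595.3082,   0.    , 322.8349],
       [  0.    , 595.3082, 238.0802],
       [  0.    ,   0.    ,   1.    ]]), 'distortion': array([-0.0388,  0.    ,  0.    ,  0.    ,  0.    ]), 'world_from_camera': array([[ 0.8363, -0.354 ,  0.4187, -0.0354],
       [-0.5479, -0.5118,  0.6617, -0.9053],
       [-0.02  , -0.7828, -0.622 ,  0.8888],
       [ 0.    ,  0.    ,  0.    ,  1.    ]])}
wrist {'K': array([[358.3798,   0.    , 324.3867],
       [  0.    , 358.3798, 233.5737],
       [  0.    ,   0.    ,   1.    ]]), 'distortion': array([-0.0584,  0.    ,  0.    ,  0.    ,  0.    ]), 'T_tool_cam': array([[-0.0006, -0.9661, -0.2582,  0.0635],
       [ 1.    , -0.0004, -0.0009,  0.0006],
       [ 0.0008, -0.2582,  0.9661, -0.143 ],
       [ 0.    ,  0.    ,  0.    ,  1.    ]])}
0.15 [0.1479 0.5293 0.2307] [[-0.963   0.2694 -0.0007]
 [ 0.2694  0.963  -0.0013]
 [ 0.0003 -0.0014 -1.    ]] 0.997614748457453
```

View pics/top0.png

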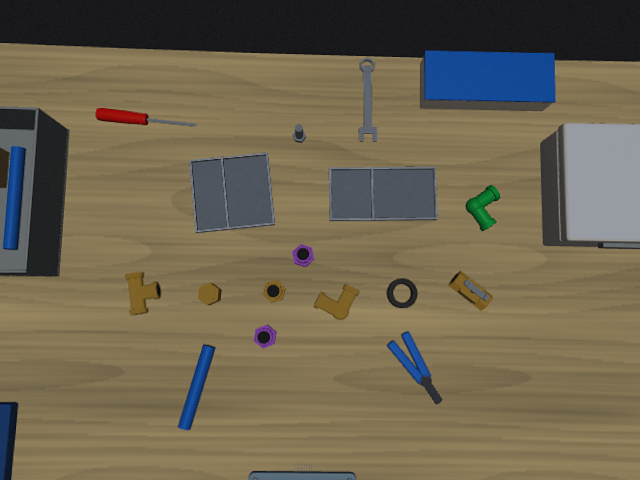

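View pics/side0.png

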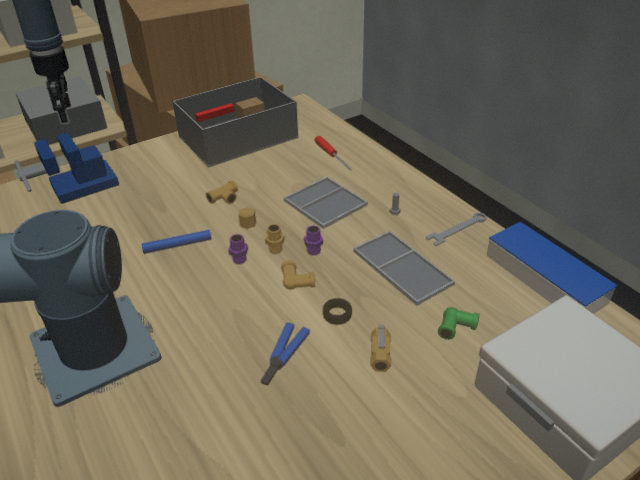

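```bash
cat > h.py <<'E'
import cv2, numpy as np
from station import arm, read_camera, camera_model
np.set_printoptions(precision=4,suppress=True)
def ray(cam,px,z,M=None):
    m=camera_model(cam); K=np.array(m["K"]);D=np.array(m["distortion"])
    if M is None: M=np.array(m["world_from_camera"])
    p=cv2.undistortPoints(np.float64(px).reshape(-1,1,2),K,D).reshape(-1,2)
    d=np.c_[p,np.ones(len(p))]@M[:3,:3].T; o=M[:3,3]
    return (o+d*((z-o[2])/d[:,2])[:,None])[:,:2]
def brass(im):
    h=cv2.cvtColor(im,cv2.COLOR_RGB2HSV)
    return h
E
python3 - <<'E'
from h import *
im=cv2.imread("pics/top0.png")[:,:,::-1].copy()
h=cv2.cvtColor(im,cv2.COLOR_RGB2HSV)
for p in [(209,293),(338,305),(137,290),(471,281),(250,310),(350,200)]: print(p,h[p[1],p[0]])
m=((h[:,:,0]>=13)&(h[:,:,0]<=24)&(h[:,:,1]>165)).astype(np.uint8)*255
roi=np.zeros_like(m); roi[250:340,110:510]=1; m*=roi
cs,_=cv2.findContours(m,cv2.RETR_EXTERNAL,cv2.CHAIN_APPROX_NONE)
for c in cs:
    if cv2.contourArea(c)<80: continue
    w=ray("top",c[:,0,:],0.02).astype(np.float32)
    (cx,cy),r=cv2.minEnclosingCircle(w); R=cv2.minAreaRect(w)
    print("brass",cv2.boundingRect(c),"rect",np.array(R[0]),np.array(R[1]),R[2])
    ap=cv2.approxPolyDP(c,2,True)[:,0]; print(ap.tolist(), ray("top",ap,0.02).round(3).tolist())
g=((h[:,:,1]<70)).astype(np.uint8)*255
cs,_=cv2.findContours(g[140:240,180:450].copy(),cv2.RETR_EXTERNAL,cv2.CHAIN_APPROX_NONE)
for c in cs:
    if cv2.contourArea(c)<2000: continue
    c=c+np.array([180,140]); w=ray("top",c[:,0,:],0.010).astype(np.float32); R=cv2.minAreaRect(w)
    print("tray",np.array(R[0]),np.array(R[1]),R[2], cv2.boxPoints(R).tolist())
a=cv2.resize(im[140:350,115:515],(800,420),interpolation=cv2.INTER_CUBIC)
b=cv2.resize(cv2.cvtColor(m[250:340,115:515],cv2.COLOR_GRAY2RGB),(800,180))
cv2.imwrite("pics/crop0.png",np.vstack([a,b])[:,:,::-1])
E
```

```text
(209, 293) [ 20 173 127]
(338, 305) [ 20 173 127]
(137, 290) [ 21 179 124]
(471, 281) [ 21 186 126]
(250, 310) [ 20  92 141]
(350, 200) [107  43  95]
brass (314, 285, 45, 34) rect [ 0.4334 -0.0603] [0.0653 0.0672] 64.01297760009766
[[358, 291], [345, 285], [337, 302], [321, 293], [314, 306], [326, 310], [337, 318], [343, 318]] [[0.449, -0.103], [0.46, -0.077], [0.426, -0.062], [0.444, -0.03], [0.418, -0.017], [0.41, -0.04], [0.395, -0.062], [0.395, -0.074]]
brass (198, 284, 23, 21) rect [0.4376 0.19  ] [0.0392 0.0428] 1.0566350221633911
[[207, 284], [199, 288], [198, 298], [210, 304], [219, 299], [220, 290], [212, 284]] [[0.457, 0.195], [0.449, 0.21], [0.429, 0.211], [0.418, 0.187], [0.428, 0.17], [0.446, 0.169], [0.457, 0.185]]
brass (263, 281, 22, 21) rect [0.4457 0.064 ] [0.0394 0.0414] 1.5397562980651855
[[278, 281], [266, 284], [263, 294], [270, 301], [281, 299], [284, 288]] [[0.466, 0.056], [0.459, 0.079], [0.439, 0.085], [0.426, 0.07], [0.43, 0.049], [0.452, 0.044]]
brass (126, 273, 34, 41) rect [0.4396 0.3178] [0.0792 0.0585] 10.043120384216309
[[128, 274], [126, 278], [129, 
[... 408 characters left out ...]
], [450, 283], [451, 287], [473, 301], [480, 309], [486, 306], [491, 295], [461, 272]] [[0.487, -0.301], [0.481, -0.303], [0.468, -0.287], [0.461, -0.289], [0.434, -0.332], [0.418, -0.346], [0.424, -0.358], [0.446, -0.368], [0.491, -0.309]]
tray [ 0.6506 -0.1532] [0.1126 0.2218] 1.3419013023376465 [[0.5917184948921204, -0.04362298548221588], [0.5969118475914001, -0.26532360911369324], [0.7094380259513855, -0.26268768310546875], [0.7042446732521057, -0.04098707437515259]]
tray [0.6451 0.1554] [0.1523 0.1616] 7.324341297149658 [[0.559302806854248, 0.2258146107196808], [0.5799047946929932, 0.06553158909082413], [0.7309173345565796, 0.08494195342063904], [0.7103153467178345, 0.2452249825000763]]
```

View pics/crop0.png

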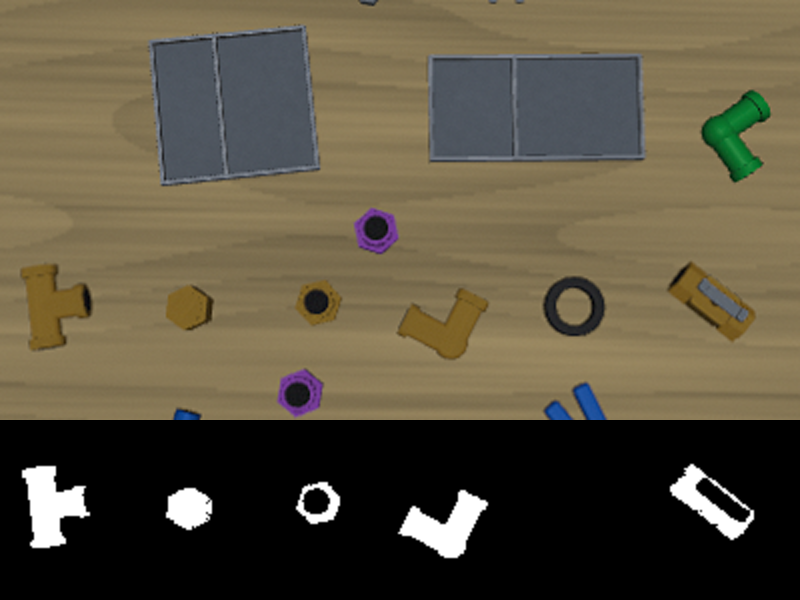

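Brass pieces in the top picture, by pixel:
- Tee (142,292): has three ends. Leave it.
- Cap (209,293): no bore.
- Nipple (274,291): dark bore. The purple ones at (303,255) and (265,336) are decoys.
- Elbow (338,302): the green one at (483,207) is a decoy.
- Valve (471,291): has a lever.

Both trays match their given sizes. The long tray is at the right with its small pocket on the left (+y). The square tray has its narrow pocket on the left.

I'll move over the row of parts for a closer wrist view.

Call:
{"method": "drive_tool", "body": {"increments": [[8.54,-2.7,-2.43,0,0,0,0],[8.54,-2.7,-2.43,0,0,0,0],[8.54,-2.7,-2.43,0,0,0,0],[8.54,-2.7,-2.43,0,0,0,0],[8.54,-2.7,-2.43,0,0,0,0],[8.54,-2.7,-2.43,0,0,0,0],[8.54,-2.7,-2.43,0,0,0,0],[6,-2.7,-2.43,0,0,0,0],[6,-2.7,-2.43,0,0,0,0],[6,-2.7,-2.43,0,0,0,0],[6,-2.7,-2.43,0,0,0,0],[6,-2.7,-2.43,0,0,0,0],[6,-2.7,-2.43,0,0,0,0],[6,-2.7,-2.43,0,0,0,0],[6,0,0,0,0,0,0],[6,0,0,0,0,0,0],[6,0,0,0,0,0,0]], "squeeze": 80}}

```text
time_s: 1.57
position: [0.42, 0.1003, 0.2309]
eef_rot: [[-0.963, 0.271, -0.001], [0.271, 0.963, 0.001], [0.001, 0.0, -1.0]]
ft_force: [-0.8, 0.1, -0.5]
grip_width: 0.707
finger_force: 0.0
```

```bash
cat >> h.py <<'E'
def snap(name):
    s=arm.get_state(); im=read_camera("wrist"); cv2.imwrite(f"pics/{name}.png",im[:,:,::-1])
    T=np.eye(4); T[:3,:3]=s["eef_rot"]; T[:3,3]=s["position"]
    return im, T@np.array(camera_model("wrist")["T_tool_cam"])
def segs(im,lo=(13,140,40),hi=(24,255,255)):
    m=cv2.inRange(cv2.cvtColor(im,cv2.COLOR_RGB2HSV),lo,hi)
    return m,[c for c in cv2.findContours(m,cv2.RETR_EXTERNAL,cv2.CHAIN_APPROX_NONE)[0] if cv2.contourArea(c)>200]
E
python3 - <<'E'
from h import *
im,M=snap("w1"); np.save("M1.npy",M); print(M)
m,cs=segs(im)
for c in cs:
    w=ray("wrist",c[:,0],0.02,M).astype(np.float32); R=cv2.minAreaRect(w)
    print(cv2.boundingRect(c),np.array(R[0]),np.array(R[1]),R[2])
    ap=cv2.approxPolyDP(c,3,True)[:,0]; print(ap.tolist())
E
```

```text
[[ 0.2711  0.9303  0.2471  0.3592]
 [ 0.9626 -0.2618 -0.0702  0.118 ]
 [-0.0006  0.2569 -0.9665  0.374 ]
 [ 0.      0.      0.      1.    ]]
(0, 318, 28, 39) [ 0.4759 -0.297 ] [0.034  0.0516] 58.423274993896484
[[0, 318], [0, 354], [13, 355], [20, 348], [12, 353], [10, 345], [21, 334], [25, 336], [23, 344], [27, 331]]
(149, 226, 69, 65) [ 0.4384 -0.0608] [0.0673 0.0743] 63.13774871826172
[[216, 234], [180, 231], [171, 226], [157, 228], [152, 234], [154, 259], [149, 285], [161, 290], [178, 286], [180, 254], [212, 262]]
(509, 120, 70, 84) [0.4443 0.3186] [0.0854 0.0587] 9.385120391845703
[[557, 120], [526, 130], [534, 156], [509, 166], [517, 174], [522, 192], [531, 184], [543, 182], [548, 203], [563, 202], [578, 193], [557, 135]]
```

View pics/w1.png

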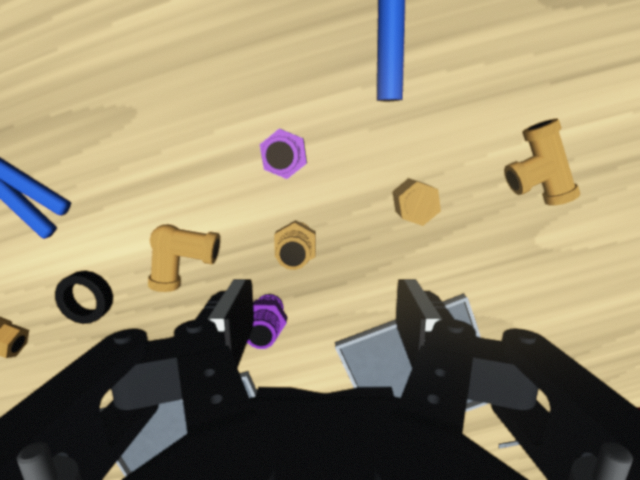

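The wrist view shows the cap's top face at (418,202), the nipple's bore at (292,253), the elbow's ball at (163,236) and its ends at (216,248) and (165,287), and the tee at (545,165). I'll measure the cap, nipple and elbow from it.

```bash
python3 - <<'E'
from h import *
im=cv2.imread("pics/w1.png")[:,:,::-1].copy(); M=np.load("M1.npy"); h=cv2.cvtColor(im,cv2.COLOR_RGB2HSV)
top=cv2.imread("pics/top0.png")[:,:,::-1].copy(); ht=cv2.cvtColor(top,cv2.COLOR_RGB2HSV)
for p in [(418,202),(400,205),(280,240),(440,240)]: print(p,h[p[1],p[0]])
# cap top face: floodfill
for (seed,z,n) in [((418,202),.036,"cap"),((292,253),.064,"bore")]:
    m=np.zeros((482,642),np.uint8); g=cv2.GaussianBlur(im,(3,3),0)
    cv2.floodFill(g.copy(),m,seed,0,(10,)*3,(10,)*3,4|cv2.FLOODFILL_FIXED_RANGE|cv2.FLOODFILL_MASK_ONLY|(255<<8))
    c=max(cv2.findContours(m[1:-1,1:-1].copy(),cv2.RETR_EXTERNAL,cv2.CHAIN_APPROX_NONE)[0],key=cv2.contourArea)
    w=ray("wrist",c[:,0],z,M).astype(np.float32); mo=cv2.moments(w); cc=np.array([mo["m10"],mo["m01"]])/mo["m00"]
    hull=cv2.approxPolyDP(w,.004,True)[:,0]; d=hull-cc
    print(n,"centre",cc,"eq.diam",2*np.sqrt(mo["m00"]/np.pi),"vert ang",np.degrees(np.arctan2(d[:,1],d[:,0])).round(1),np.hypot(*d.T))
# bore in top view
m=((ht[:,:,2]<60)).astype(np.uint8); m[:, :262]=0;m[:,286:]=0;m[:280]=0;m[302:]=0
ys,xs=np.nonzero(m); print("bore top",xs.mean(),ys.mean(),ray("top",[[xs.mean(),ys.mean()]],.064))
print("cap top cam",ray("top",[[209,293]],.036))
# elbow wrist: silhouette ends
m,cs=segs(im)
for c in cs:
    x,y,_,_=cv2.boundingRect(c)
    if 140<x<160:
        w=ray("wrist",c[:,0],.017,M).astype(np.float32)
        ap=cv2.approxPolyDP(c,3,True)[:,0]; print("elbow",np.c_[ap,ray("wrist",ap,.017,M)*1000].round(0).tolist())
E
```

```text
(418, 202) [ 20 135 206]
(400, 205) [ 19 138 168]
(280, 240) [ 19 140 171]
(440, 240) [ 21  82 206]
cap centre [0.4421 0.1896] eq.diam 0.0365069556561955 vert ang [ 178.9 -125.3  -64.1   -6.1   68.2  121.1] [0.0197 0.0198 0.0208 0.0201 0.0188 0.0198]
bore centre [0.4488 0.062 ] eq.diam 0.01961763733910865 vert ang [168.4 -99.3  -1.8  84.1] [0.0103 0.0102 0.0101 0.0101]
bore top 272.66379310344826 290.5344827586207 [[0.4453 0.0627]]
cap top cam [[0.4391 0.1872]]
elbow [[216.0, 234.0, 420.0, -16.0], [180.0, 231.0, 407.0, -52.0], [171.0, 226.0, 400.0, -59.0], [157.0, 228.0, 398.0, -74.0], [152.0, 234.0, 402.0, -82.0], [154.0, 259.0, 428.0, -90.0], [149.0, 285.0, 455.0, -108.0], [161.0, 290.0, 464.0, -97.0], [178.0, 286.0, 464.0, -77.0], [180.0, 254.0, 431.0, -61.0], [212.0, 262.0, 448.0, -31.0]]
```

Call:
{"method": "drive_tool", "body": {"increments": [[6,0,0,0,0,0,0.1105],[6,0,0,0,0,0,0.1105],[6,0,0,0,0,0,0.1105],[6,0,0,0,0,0,0.1105],[6,0,0,0,0,0,0.1105],[6,0,0,0,0,0,0.1105],[6,0,0,0,0,0,0.1105],[6,2.21,2.09,0,0,0,0],[6,2.21,2.09,0,0,0,0],[6,2.21,2.09,0,0,0,0],[6,0,0,3.5,0,0,0],[6,0,0,3.5,0,0,0],[6,0,0,3.5,0,0,0],[6,0,0,3.5,0,0,0],[6,0,0,0,0,0,0],[6,0,0,0,0,0,0]], "squeeze": 80}}

```text
time_s: 2.95
position: [0.4393, 0.1899, 0.0904]
eef_rot: [[-0.503, 0.864, -0.005], [0.864, 0.503, -0.001], [0.002, -0.004, -1.0]]
ft_force: [0.3, 0.6, 0.7]
grip_width: 0.703
finger_force: 0.0
```

Call:
{"method": "drive_tool", "body": {"increments": [[6,-0.15,0.1,2.5,0,0,0],[6,0,0,2.5,0,0,0],[6,0,0,2,0,0,0],[6,0,0,1.5,0,0,0],[6,0,0,0,0,0,0],[3,0,0,0,0,0,0],[3,0,0,0,0,0,0],[3,0,0,0,0,0,0],[3,0,0,0,0,0,0],[3,0,0,0,0,0,0],[3,0,0,0,0,0,0],[3,0,0,0,0,0,0],[3,0,0,0,0,0,0]], "squeeze": 80}}

```text
time_s: 4.03
position: [0.4449, 0.1887, 0.0088]
eef_rot: [[-0.501, 0.865, 0.004], [0.865, 0.501, 0.001], [-0.001, 0.004, -1.0]]
ft_force: [-0.7, 0.8, 7.7]
grip_width: 0.43
finger_force: 80.8
```

Call:
{"method": "drive_tool", "body": {"increments": [[3,0,0,-2,0,0,0],[3,0,0,-3,0,0,0],[3,0,0,-3,0,0,0],[3,0,0,0,0,0,0.0995],[3,0,0,0,0,0,0.0995],[3,0,0,0,0,0,0.0995],[3,0,0,0,0,0,0.0995],[3,-0.18,2.78,0,0,0,0],[3,-0.18,2.78,0,0,0,0],[3,-0.18,2.78,0,0,0,0],[3,-0.18,2.78,0,0,0,0],[3,-0.18,2.78,0,0,0,0],[3,-0.18,2.78,0,0,0,0],[3,-0.18,2.78,0,0,0,0],[3,0,0,0,0,0,0],[3,0,0,0,0,0,0],[3,0,0,0,0,0,0]]}}

```text
time_s: 5.45
position: [0.6372, 0.2003, 0.0869]
eef_rot: [[-0.126, 0.992, -0.0], [0.992, 0.126, 0.0], [0.0, -0.0, -1.0]]
ft_force: [-1.3, 0.5, -1.5]
grip_width: 0.429
finger_force: 80.9
```

Call:
{"method": "drive_tool", "body": {"increments": [[3,0,0.15,2.5,0,0,0],[3,0,0,2.5,0,0,0],[3,0,0,1.2,0,0,0],[3,0,0,0.6,0,0,0],[3,0,0,0.4,0,0,0],[3,0,0,0.25,0,0,0],[3,0,0,0,0,0,0],[3,0,0,0,0,0,0]]}}

```text
time_s: 6.12
position: [0.64, 0.2006, 0.0129]
eef_rot: [[-0.126, 0.992, 0.002], [0.992, 0.126, 0.0], [-0.0, 0.002, -1.0]]
ft_force: [0.4, 0.1, -1.1]
grip_width: 0.429
finger_force: 80.9
```

Call:
{"method": "drive_tool", "body": {"increments": [[3,0,0,0.1,0,0,0],[3,0,0,0,0,0,0],[3,0,0,0,0,0,0],[5.5,0,0,0,0,0,0],[5.5,0,0,0,0,0,0],[5.5,0,0,0,0,0,0],[5.5,0,0,0,0,0,0],[5.5,0,0,-1,0,0,0],[5.5,0,0,-2,0,0,0],[5.5,0,0,-3,0,0,0],[5.5,0,0,-3.5,0,0,0],[5.5,0,0,-3.5,0,0,0],[5.5,0,0,0,0,0,0],[5.5,0,0,0,0,0,0]]}}

```text
time_s: 7.28
position: [0.6413, 0.2008, 0.145]
eef_rot: [[-0.126, 0.992, 0.007], [0.992, 0.126, 0.001], [0.0, 0.007, -1.0]]
ft_force: [0.6, -0.7, -0.5]
grip_width: 0.641
finger_force: 0.0
```

```bash
python3 - <<'E'
from h import *
im,M=snap("w2"); np.save("M2.npy",M)
E
```

```text
(no output)
```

View pics/w2.png

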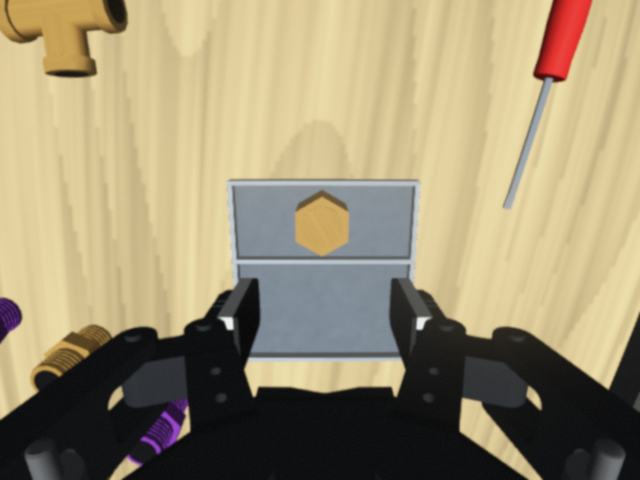

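The cap stands upright at (322,224), in the middle of the narrow pocket. The nipple is next.

Call:
{"method": "drive_tool", "body": {"increments": [[6,-1.61,-3,0,0,0,0],[6,-1.61,-3,0,0,0,0],[6,-1.61,-3,0,0,0,0],[6,-1.61,-3,0,0,0,0],[6,-1.61,-3,0,0,0,0],[6,-1.61,-3,0,0,0,0],[6,-1.61,-3,0,0,0,0],[6,0,0,0,0,0,-0.1182],[6,0,0,0,0,0,-0.1182],[6,0,0,0,0,0,-0.1182],[6,0,0,0,0,0,-0.1182],[6,0,0,0,0,0,-0.1182],[6,0,0,0,0,0,-0.1182],[6,0,0,0,0,0,-0.1182],[6,0,0,0,0,0,-0.1182],[6,0,0,0,0,0,-0.1182],[6,0,0,0,0,0,-0.1182],[6,0,0,0,0,0,0],[6,0,0,0,0,0,0]]}}

```text
time_s: 8.92
position: [0.4443, 0.0622, 0.1399]
eef_rot: [[-0.965, 0.263, -0.002], [0.263, 0.965, 0.0], [0.002, -0.0, -1.0]]
ft_force: [0.1, 0.5, -0.3]
grip_width: 0.702
finger_force: 0.0
```

Call:
{"method": "drive_tool", "body": {"increments": [[6,-0.25,0.05,3,0,0,0],[6,0,0,3,0,0,0],[6,0,0,2.5,0,0,0],[6,0,0,2.2,0,0,0],[6,0,0,1.5,0,0,0],[6,0,0,0.6,0,0,0],[6,0,0,0,0,0,0],[6,0,0,0,0,0,0],[3,0,0,0,0,0,0],[3,0,0,0,0,0,0],[3,0,0,0,0,0,0],[3,0,0,0,0,0,0],[3,0,0,0,0,0,0],[3,0,0,0,0,0,0],[3,0,0,0,0,0,0]]}}

```text
time_s: 10.17
position: [0.4488, 0.0619, 0.0142]
eef_rot: [[-0.966, 0.26, 0.003], [0.26, 0.966, -0.0], [-0.003, 0.0, -1.0]]
ft_force: [-1.6, -0.0, 6.2]
grip_width: 0.452
finger_force: 80.6
```

Call:
{"method": "drive_tool", "body": {"increments": [[3,0,0,-1.5,0,0,0],[3,0,0,-2.5,0,0,0],[3,0,0,-3,0,0,0],[3,0,0,-3,0,0,0],[3,0,0,0,0,0,0],[3,-2.91,-1.16,0,0,0,0],[3,-2.91,-1.16,0,0,0,0],[3,-2.91,-1.16,0,0,0,0],[3,-2.91,-1.16,0,0,0,0],[3,-2.91,-1.16,0,0,0,0],[3,-2.91,-1.16,0,0,0,0],[3,-2.91,-1.16,0,0,0,0],[3,-2.91,-1.16,0,0,0,0],[3,0,0,0,0,0,0],[3,0,0,0,0,0,0],[3,0,0,0,0,0,0]]}}

```text
time_s: 11.5
position: [0.6476, -0.0877, 0.112]
eef_rot: [[-0.966, 0.26, -0.002], [0.26, 0.966, 0.001], [0.002, 0.0, -1.0]]
ft_force: [-0.1, 0.3, -1.7]
grip_width: 0.45
finger_force: 80.9
```

Descend about 9.4 cm to TCP 0.018.

Call:
{"method": "drive_tool", "body": {"increments": [[3,0,0,3,0,0,0],[3,0,0,3,0,0,0],[3,0,0,1.8,0,0,0],[3,0,0,0.9,0,0,0],[3,0,0,0.4,0,0,0],[3,0,0,0.3,0,0,0],[3,0,0,0,0,0,0],[3,0,0,0,0,0,0]]}}

```text
time_s: 12.17
position: [0.6494, -0.0881, 0.0203]
eef_rot: [[-0.966, 0.259, 0.002], [0.259, 0.966, -0.001], [-0.002, -0.0, -1.0]]
ft_force: [0.2, 0.6, -1.9]
grip_width: 0.451
finger_force: 80.9
```

Call:
{"method": "drive_tool", "body": {"increments": [[3,0,0,0.2,0,0,0],[3,0,0,0.1,0,0,0],[3,0,0,0,0,0,0],[3,0,0,0,0,0,0],[3,0,0,0,0,0,0]]}}

```text
time_s: 12.58
position: [0.6495, -0.0883, 0.0173]
eef_rot: [[-0.966, 0.259, 0.002], [0.259, 0.966, -0.001], [-0.002, -0.0, -1.0]]
ft_force: [-0.2, 0.1, 5.2]
grip_width: 0.447
finger_force: 81.8
```

Call:
{"method": "drive_tool", "body": {"increments": [[5.5,0,0,0,0,0,0],[5.5,0,0,0,0,0,0],[5.5,0,0,0,0,0,0],[5.5,0,0,0,0,0,0],[5.5,0,0,-1,0,0,0],[5.5,0,0,-2,0,0,0],[5.5,0,0,-3.5,0,0,0],[5.5,0,0,-3.5,0,0,0],[5.5,0,0,-3.5,0,0,0],[5.5,0,0,0,0,0,0],[5.5,2.93,-0.71,0,0,0,0],[5.5,2.93,-0.71,0,0,0,0],[5.5,2.93,-0.71,0,0,0,0],[5.5,2.93,-0.71,0,0,0,0],[5.5,2.93,-0.71,0,0,0,0],[5.5,2.93,-0.71,0,0,0,0],[5.5,2.93,-0.71,0,0,0,0],[5.5,0,0,0,0,0,0.0915],[5.5,0,0,0,0,0,0.0915],[5,0,0,0,0,0,0]]}}

```text
time_s: 14.25
position: [0.4373, -0.0829, 0.1516]
eef_rot: [[-0.901, 0.434, 0.001], [0.434, 0.901, -0.001], [-0.001, -0.0, -1.0]]
ft_force: [0.2, -0.5, -0.1]
grip_width: 0.587
finger_force: 0.0
```

Call:
{"method": "drive_tool", "body": {"increments": [[5,0,0,0,0,0,0],[5,0,0,0,0,0,0]]}}

```text
time_s: 14.42
position: [0.4379, -0.0829, 0.1511]
eef_rot: [[-0.904, 0.428, 0.001], [0.428, 0.904, -0.0], [-0.001, -0.0, -1.0]]
ft_force: [-0.4, -0.8, -0.7]
grip_width: 0.586
finger_force: 0.0
```

```bash
python3 - <<'E'
from h import *
im,M=snap("w3"); np.save("M3.npy",M)
m,cs=segs(im)
for c in cs:
    ap=cv2.approxPolyDP(c,3,True)[:,0]; print(np.c_[ap,ray("wrist",ap,.017,M)*1000].round(0).tolist())
E
```

```text
[[37.0, 361.0, 444.0, -383.0], [75.0, 368.0, 465.0, -352.0], [117.0, 337.0, 455.0, -295.0], [82.0, 328.0, 434.0, -320.0], [49.0, 326.0, 419.0, -348.0], [36.0, 344.0, 429.0, -372.0]]
```

View pics/w3.png

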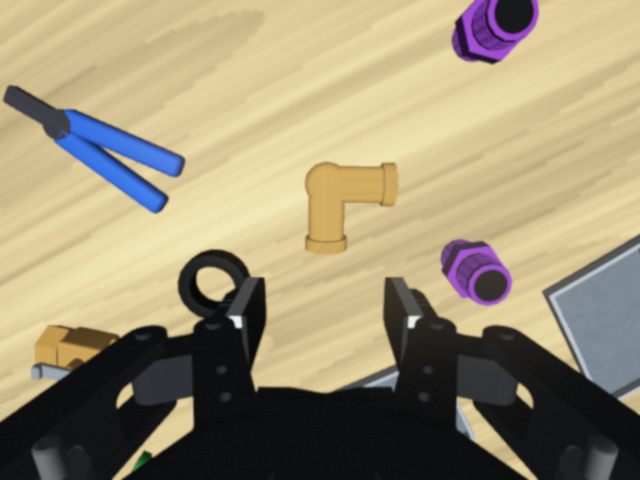

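The elbow is square to the picture: ball at (324,181), ends at (326,247) and (395,184). I'll convert these to check the grip point.

```bash
python3 - <<'E'
from h import *
M=np.load("M3.npy"); im=cv2.imread("pics/w3.png")[:,:,::-1].copy()
m,_=segs(im,(13,110,60)); m[:150]=0;m[260:]=0;m[:,:290]=0;m[:,410:]=0
c=max(cv2.findContours(m,cv2.RETR_EXTERNAL,cv2.CHAIN_APPROX_NONE)[0],key=cv2.contourArea); print(cv2.boundingRect(c),cv2.contourArea(c))
for r in (215,225): xs=np.nonzero(m[r])[0]; print(r,xs.min(),xs.max(),ray("wrist",[[xs.min(),r],[xs.max(),r],[(xs.min()+xs.max())/2,r]],.017,M))
for x in (355,370): ys=np.nonzero(m[:,x])[0]; print(x,ys.min(),ys.max())
print(ray("wrist",[[324,183],[326,248],[396,184]],.017,M))
E
```

```text
(305, 162, 93, 93) 5089.5
215 309 343 [[ 0.4288 -0.0914]
 [ 0.4403 -0.0671]
 [ 0.4346 -0.0793]]
225 309 343 [[ 0.4361 -0.095 ]
 [ 0.4477 -0.0705]
 [ 0.4419 -0.0827]]
355 167 202
370 167 202
[[ 0.4111 -0.0699]
 [ 0.4592 -0.0909]
 [ 0.4356 -0.0198]]
```

Call:
{"method": "drive_tool", "body": {"increments": [[5,0,0.15,3.5,0,0,0],[5,0,0,3.5,0,0,0],[5,0,0,3,0,0,0],[5,0,0,2.2,0,0,0],[5,0,0,1.5,0,0,0],[5,0,0,0.8,0,0,0],[5,0,0,0,0,0,0],[5,0,0,0,0,0,0],[5,0,0,0,0,0,0]]}}

```text
time_s: 15.22
position: [0.4392, -0.0819, 0.0067]
eef_rot: [[-0.903, 0.43, 0.002], [0.43, 0.903, -0.001], [-0.002, 0.0, -1.0]]
ft_force: [-0.4, 0.7, -0.1]
grip_width: 0.582
finger_force: 0.0
```

Call:
{"method": "drive_tool", "body": {"increments": [[5,0,0,0.3,0,0,0],[5,0,0,0,0,0,0],[2,0,0,0,0,0,0],[2,0,0,0,0,0,0],[2,0,0,0,0,0,0],[2,0,0,0,0,0,0],[2,0,0,0,0,0,0],[2,0,0,0,0,0,0],[2,0,0,0,0,0,0]], "squeeze": 100}}

```text
time_s: 15.97
position: [0.4386, -0.0813, 0.0036]
eef_rot: [[-0.902, 0.431, 0.001], [0.431, 0.902, -0.0], [-0.001, 0.0, -1.0]]
ft_force: [-0.7, 1.7, 7.5]
grip_width: 0.294
finger_force: 97.8
```

Call:
{"method": "drive_tool", "body": {"increments": [[2,0,0,-1,0,0,0],[2,0,0,-2,0,0,0],[2,0,0,-3,0,0,0],[2,0,0,-3,0,0,0],[2,0,0,0,0,0,-0.117],[2,0,0,0,0,0,-0.117],[2,0,0,0,0,0,-0.117],[2,0,0,0,0,0,-0.117],[2,-2.79,-1.67,0,0,0,0],[2,-2.79,-1.67,0,0,0,0],[2,-2.79,-1.67,0,0,0,0],[2,-2.79,-1.67,0,0,0,0],[2,-2.79,-1.67,0,0,0,0],[2,-2.79,-1.67,0,0,0,0],[2,-2.79,-1.67,0,0,0,0],[2,-2.79,-1.67,0,0,0,0],[2,0,0,0,0,0,0],[2,0,0,0,0,0,0],[2,0,0,0,0,0,0]]}}

```text
time_s: 17.55
position: [0.6634, -0.2094, 0.0917]
eef_rot: [[-1.0, -0.023, -0.002], [-0.023, 1.0, 0.001], [0.002, 0.001, -1.0]]
ft_force: [-0.8, 0.7, -2.0]
grip_width: 0.293
finger_force: 98.8
```

```bash
python3 - <<'E'
from h import *
im,M=snap("w4"); np.save("M4.npy",M)
E
```

```text
(no output)
```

View pics/w4.png

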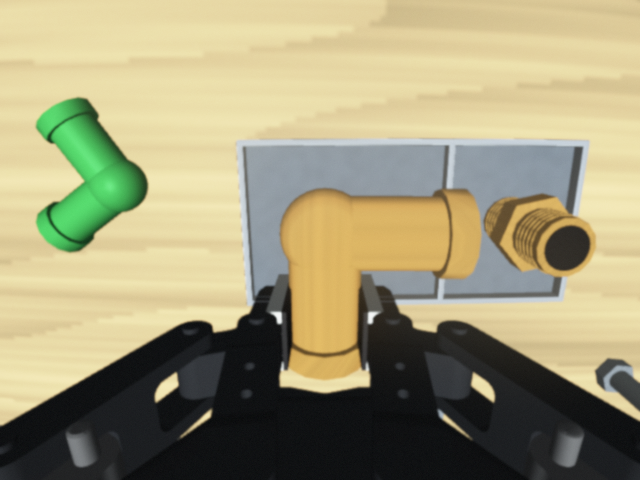

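The nipple stands in the small pocket and the elbow is held level at (380,230). Lower it.

Call:
{"method": "drive_tool", "body": {"increments": [[2,0,0,3,0,0,0],[2,0,0,2.5,0,0,0],[2,0,0,1.5,0,0,0],[2,0,0,0.8,0,0,0],[2,0,0,0.4,0,0,0],[2,0,0,0.2,0,0,0],[2,0,0,0.1,0,0,0],[2,0,0,0,0,0,0],[2,0,0,0,0,0,0],[2,0,0,0,0,0,0]]}}

```text
time_s: 18.43
position: [0.665, -0.2103, 0.0089]
eef_rot: [[-1.0, -0.023, 0.002], [-0.023, 1.0, -0.001], [-0.002, -0.001, -1.0]]
ft_force: [-0.0, -0.5, -1.5]
grip_width: 0.296
finger_force: 98.8
```

Call:
{"method": "drive_tool", "body": {"increments": [[2,0,0,0.2,0,0,0],[2,0,0,0,0,0,0],[2,0,0,0,0,0,0],[4.2,0,0,0,0,0,0],[4.2,0,0,0,0,0,0],[4.2,0,0,0,0,0,0],[4.2,0,0,0,0,0,0],[4.2,0,0,-1,0,0,0],[4.2,0,0,-2,0,0,0],[4.2,0,0,-3.5,0,0,0],[4.2,0,0,-3.5,0,0,0],[4.2,0,0,-3.5,0,0,0],[4.2,0,0,0,0,0,0],[4.2,3.05,-1.62,0,0,0,0],[4.2,3.05,-1.62,0,0,0,0],[4.2,3.05,-1.62,0,0,0,0],[4.2,3.05,-1.62,0,0,0,0],[4.2,3.05,-1.62,0,0,0,0],[4.2,3.05,-1.62,0,0,0,0],[4.2,3.05,-1.62,0,0,0,0]]}}

```text
time_s: 20.1
position: [0.4521, -0.3288, 0.1415]
eef_rot: [[-1.0, -0.023, 0.001], [-0.023, 1.0, -0.001], [-0.001, -0.001, -1.0]]
ft_force: [-0.5, -0.8, -0.1]
grip_width: 0.493
finger_force: 0.0
```

Call:
{"method": "drive_tool", "body": {"increments": [[5.5,0,0,0,0,0,0.1247],[5.5,0,0,0,0,0,0.1247],[5.5,0,0,0,0,0,0.1247],[5.5,0,0,0,0,0,0.1247],[5.5,0,0,0,0,0,0.1247],[5.5,0,0,0,0,0,0.1247],[5.5,0,0,0,0,0,0.1247],[5.5,0,0,0,0,0,0.1247],[5.5,0,0,0,0,0,0.1247],[5.5,0,0,0,0,0,0.1247],[5.5,0,0,0,0,0,0.1247],[5.5,0,0,0,0,0,0.1247],[5.5,0,0,0,0,0,0.1247],[5.5,0,0,0,0,0,0.1247],[5.5,0,0,0,0,0,0.1247],[5.5,0,0,0,0,0,0.1247],[5.5,0,0,0,0,0,0.1247],[5.5,0,0,0,0,0,0.1247],[5.5,0,0,0,0,0,0],[5.5,0,0,0,0,0,0]]}}

```text
time_s: 21.77
position: [0.4536, -0.3283, 0.1413]
eef_rot: [[0.603, 0.798, 0.0], [0.798, -0.603, -0.001], [-0.0, 0.001, -1.0]]
ft_force: [-0.1, 0.2, -0.3]
grip_width: 0.644
finger_force: 0.0
```

```bash
python3 - <<'E'
from h import *
im,M=snap("w5"); np.save("M5.npy",M)
m,cs=segs(im,(13,110,40))
for c in cs:
    if cv2.contourArea(c)<2000: continue
    R=cv2.minAreaRect(ray("wrist",c[:,0],.02,M).astype(np.float32)); print(cv2.boundingRect(c),R)
E
```

```text
(301, 171, 53, 110) ((0.4560394585132599, -0.3299395442008972), (0.08573244512081146, 0.03829196095466614), 52.157135009765625)
```

View pics/w5.png

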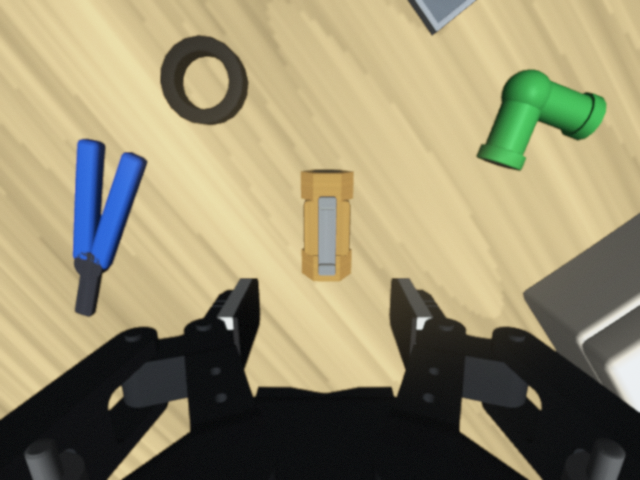

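The valve is at (327,226), lever up and square between the fingers. The green elbow is far enough off.

Call:
{"method": "drive_tool", "body": {"increments": [[5.5,0,0.15,3.5,0,0,0],[5.5,0,0,3.5,0,0,0],[5.5,0,0,3,0,0,0],[5.5,0,0,2,0,0,0],[5.5,0,0,1.2,0,0,0],[5.5,0,0,0.6,0,0,0],[5.5,0,0,0.1,0,0,0],[5.5,0,0,0,0,0,0],[2.5,0,0,0,0,0,0],[2.5,0,0,0,0,0,0],[2.5,0,0,0,0,0,0],[2.5,0,0,0,0,0,0],[2.5,0,0,0,0,0,0],[2.5,0,0,0,0,0,0],[2.5,0,0,0,0,0,0]]}}

```text
time_s: 23.07
position: [0.4555, -0.3299, 0.0034]
eef_rot: [[0.606, 0.796, 0.002], [0.796, -0.606, -0.002], [-0.001, 0.003, -1.0]]
ft_force: [-0.6, 0.3, 6.1]
grip_width: 0.384
finger_force: 99.7
```

Call:
{"method": "drive_tool", "body": {"increments": [[2.5,0,0,-1,0,0,0],[2.5,0,0,-2,0,0,0],[2.5,0,0,-3,0,0,0],[2.5,0,0,-3,0,0,0],[2.5,0,0,-2,0,0,0],[2.5,0,0,0,0,0,0.1132],[2.5,0,0,0,0,0,0.1132],[2.5,0,0,0,0,0,0.1132],[2.5,0,0,0,0,0,0.1132],[2.5,0,0,0,0,0,0.1132],[2.5,0,0,0,0,0,0.1132],[2.5,0,0,0,0,0,0.1132],[2.5,0,0,0,0,0,0],[2.5,0,0,0,0,0,0]]}}

```text
time_s: 24.23
position: [0.4546, -0.329, 0.1122]
eef_rot: [[0.991, 0.13, 0.0], [0.13, -0.991, -0.0], [0.0, 0.0, -1.0]]
ft_force: [0.1, -0.1, -2.5]
grip_width: 0.379
finger_force: 99.3
```

Call:
{"method": "drive_tool", "body": {"increments": [[2.5,1.784,-3.038,0,0,0,0],[2.5,1.784,-3.038,0,0,0,0],[2.5,1.784,-3.038,0,0,0,0],[2.5,1.784,-3.038,0,0,0,0],[2.5,1.784,-3.038,0,0,0,0],[2.5,1.784,-3.038,0,0,0,0],[2.5,1.784,-3.038,0,0,0,0],[2.5,1.784,-3.038,0,0,0,0],[2.5,1.784,-3.038,0,0,0,0],[2.5,1.784,-3.038,0,0,0,0],[2.5,1.784,-3.038,0,0,0,0],[2.5,1.784,-3.038,0,0,0,0],[2.5,1.784,-3.038,0,0,0,0],[2.5,1.784,-3.038,0,0,0,0],[2.5,0,0,0,0,0,0],[2.5,0,0,0,0,0,0],[2.5,0,0,0,0,0,0]]}}

```text
time_s: 25.65
position: [0.6479, 0.1245, 0.1115]
eef_rot: [[0.992, 0.13, -0.001], [0.13, -0.992, -0.001], [-0.001, 0.0, -1.0]]
ft_force: [-0.3, -0.5, -1.8]
grip_width: 0.382
finger_force: 99.9
```

```bash
python3 - <<'E'
from h import *
im,M=snap("w6")
E
```

```text
(no output)
```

View pics/w6.png

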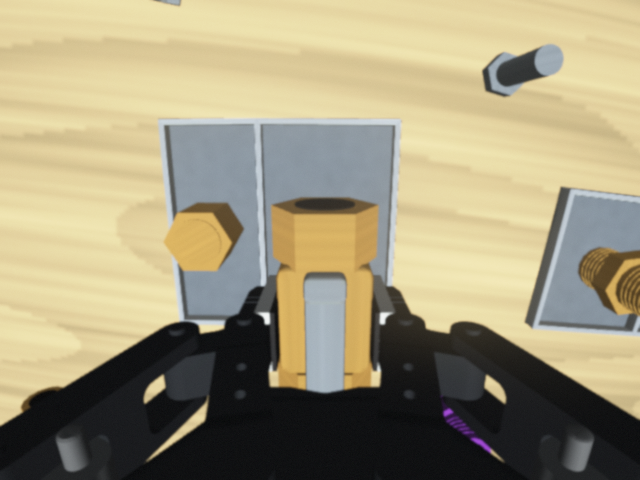

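The valve is held level over the wide pocket, about (325,290), and the cap is upright at (203,238). Lower it.

Call:
{"method": "drive_tool", "body": {"increments": [[2.5,0,0,3,0,0,0],[2.5,0,0,3,0,0,0],[2.5,0,0,2,0,0,0],[2.5,0,0,1.2,0,0,0],[2.5,0,0,0.6,0,0,0],[2.5,0,0,0.3,0,0,0],[2.5,0,0,0.2,0,0,0],[2.5,0,0,0,0,0,0],[2.5,0,0,0,0,0,0],[2.5,0,0,0,0,0,0]]}}

```text
time_s: 26.53
position: [0.6493, 0.1246, 0.0101]
eef_rot: [[0.992, 0.127, 0.002], [0.127, -0.992, 0.0], [0.002, 0.0, -1.0]]
ft_force: [-0.4, -1.4, -2.4]
grip_width: 0.383
finger_force: 99.9
```

Call:
{"method": "drive_tool", "body": {"increments": [[2.5,0,0,0.2,0,0,0],[2.5,0,0,0.15,0,0,0],[2.5,0,0,0,0,0,0],[2.5,0,0,0,0,0,0],[4.8,0,0,0,0,0,0],[4.8,0,0,0,0,0,0],[4.8,0,0,0,0,0,0],[4.8,0,0,0,0,0,0],[4.8,0,0,-1,0,0,0],[4.8,0,0,-2,0,0,0],[4.8,0,0,-3.5,0,0,0],[4.8,0,0,-3.5,0,0,0],[4.8,0,0,-3.5,0,0,0],[4.8,0,0,-3.5,0,0,0],[4.8,-3.5,0,-1,0,0,0],[4.8,-3.5,0,-1,0,0,0],[4.8,-3.5,0,-1,0,0,0],[4.8,-3.5,0,0,0,0,0],[4.8,-3.5,0,0,0,0,0],[4.8,-3.5,0,0,0,0,0]]}}

```text
time_s: 28.2
position: [0.4385, 0.0977, 0.2061]
eef_rot: [[0.992, 0.127, 0.001], [0.127, -0.992, -0.0], [0.001, 0.0, -1.0]]
ft_force: [-0.4, 0.4, 0.6]
grip_width: 0.566
finger_force: 0.0
```

Call:
{"method": "drive_tool", "body": {"increments": [[4.8,0,0,0,0,0,0],[4.8,0,0,0,0,0,0]]}}

```text
time_s: 28.37
position: [0.4386, 0.0978, 0.2062]
eef_rot: [[0.992, 0.127, 0.001], [0.127, -0.992, -0.0], [0.001, 0.0, -1.0]]
ft_force: [0.8, 0.2, 0.2]
grip_width: 0.568
finger_force: 0.0
```

```bash
python3 - <<'E'
from h import *
a=read_camera("top"); b=read_camera("side")
A=cv2.resize(a[130:330,110:510],(800,400),interpolation=cv2.INTER_CUBIC)
B=cv2.resize(b[160:320,200:500],(375,200)); C=np.zeros((200,800,3),np.uint8); C[:,:375]=B
cv2.imwrite("pics/end.png",np.vstack([A,C])[:,:,::-1])
E
```

```text
(no output)
```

View pics/end.png

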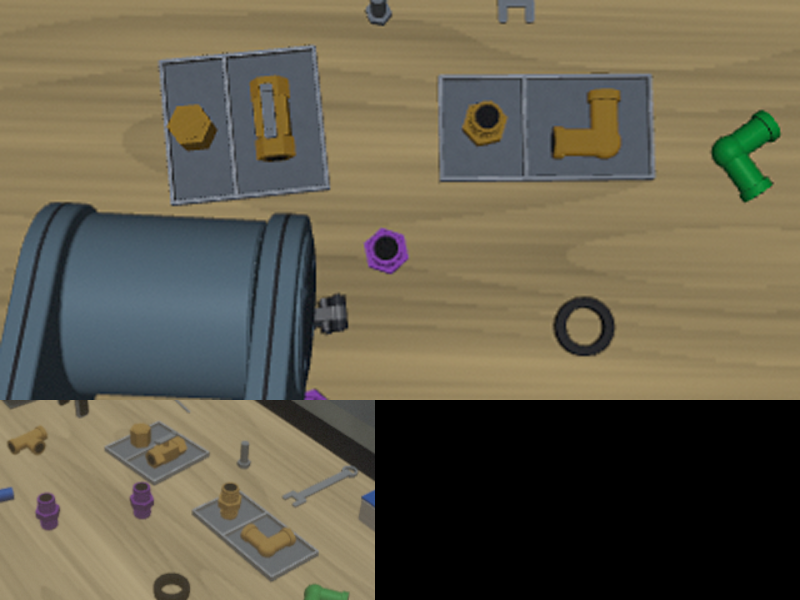

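All four fittings sit in their pockets: cap (192,127), valve (272,118), nipple (485,120), elbow (590,130). The tee is untouched at (28,440) in the side view inset.

```bash
python3 -c "
from station import arm; print(arm.finish_job())"
```

```text
the job is handed in; nothing more can be done
None
```

I handed the job in with both kits made up: elbow and nipple in the long tray, valve and cap in the square tray, and the tee left untouched. The final pictures show all four fittings sitting in their pockets, but the hand-in gave no verdict.

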